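Lock out a solvent valve: turn the slotted disc, push the bar through

ROBOT

A 6-joint arm with a two-finger parallel gripper is mounted at the origin on a cart in front of the work surface, level with it; the furniture and walls round the work are solid. World frame = base frame: x ahead of the robot, y to its left, z up, the work surface at z = 0. Lengths are in m, angles in rad, forces in N, time in s.
With the tool pointing down it reaches from about 0.3 to 0.775 m from the base axis. Payload 14.6 kg.
Tool frame: the origin (TCP) lies on the mounting face of the last link; the fingertips stand 199 mm ahead of it and the grasp point (between the pads) lies 180 mm ahead of it; z points along the fingers, y is the direction in which the jaws open and shut (so a half turn about z gives the same grasp; the last joint's range is limited). The gripper opens to 94 mm and grips with 3 to 60 N. Pads are 16 mm wide; open, the fingers measure 119 mm over their backs; the gripper's body (75 mm by 177 mm) begins 78 mm behind the grasp point.
Start: joints at [-1.326, 0.3, 1.521, -0, 1.321, -0.067], TCP at [0.169, -0.523, 0.405] pointing down, gripper open.
Joint ranges: [-3.03, 3.03], [-0.79, 2.21], [0.23, 2.52], [-1.04, 4.18], [0, 3.07], [-2.55, 2.55]. Speed limits (rad/s): [2.22, 2.22, 2.57, 3.14, 3.14, 3.14].

INTERFACE

Orientations are given as [roll, pitch, yaw] about the fixed x, y, z axes, in that order (R = Rz(yaw) Ry(pitch) Rx(roll)).
In Python, from station import sensors, vision, job gives the robot as it stands. The module is installed in compiled form; this text tells all that it offers.
- The arm moves only by the tool arm_command, never from a script. Its argument "plan" is one flat list of numbers, 5 for each row, row after row: the closure, from -1 (fully open) to 1 (shut), so that 0 is half open, then the shift along the world's x, y, z scaled (see below), then the turn about the world's z scaled (see below). A call has 1 to 20 rows; each row is the pose to reach, as a shift and turn from the pose commanded when the call began; what a row does not reach only later rows make up. The controller multiplies each number of a shift by 400 mm and each number of a turn by 120 degrees. A row lasts 1/10 s, in which the tool goes at most 50 mm and 8.59 degrees, less where a joint would pass 70% of its speed; a pose out of reach is approached as far as the arm can. A call with a number of a shift or a turn outside -1 to 1 is refused whole. A call with a gripper value outside its range is refused whole. The fingers move at their own pace and stop on an object; "newtons" is the grip in N (left out, the last holds). Time passes only in rows, so rows that repeat a pose let the fingers close. It gives the time, the measured TCP pose, the force and the opening at its end, in the units of the state.
- sensors.get_obs(): the state, without advancing time (a new reading comes with each control period).
- vision.camera(name): name is "scene" or "top" or "wrist"; returns the picture (400x640x3 uint8, blue, green, red); there is no depth.
- vision.camera_params(name): a dict with "intrinsics" (3x3 intrinsics, pixels), "rvec" (rotation vector, rad) and "tvec" (3), from world to camera coordinates, as OpenCV has them. Camera axes: x right, y down, z forward; pixel columns grow to the right and rows downward; lengths in m; the calibration is good to about 2 mm. The wrist camera is an equidistant fisheye: a pixel r from the principal point sees the ray r / f radians off the axis. A picture is of the moment at which its call begins: read the wrist's pose just before it. camera_params takes no time and is no camera call; for the wrist camera it gives the pose at the moment of the call.
- job.hand_in(): hands the job in, once; it reports no verdict.
Trained networks look in the newest picture that a camera, given by its name, has taken for a name from the list of things; names that differ only in an ending like _2 or _b are one class to them, and where a whole thing is asked for, a point or a joint stands for the part that bears it (a point fixed in the world has none). Each returns a list of dicts, best first, with "confidence" (0 to 1); they miss things now and then, are a little off and sometimes report something else, mostly with a low value. They report only what shows in the picture. A call takes as long as a camera call.
- vision.search_frame(name, camera): "at" ([row, column] in pixels, amid what is visible of it).
- vision.silhouettes(name, camera): "mask" (400x640 bool, what is visible of it) and "at" ([row, column] in pixels, amid what is visible of it).
- vision.pinpoint(name, camera): "at" ([row, column] in pixels: a listed point, or the origin of a listed thing).
The state is a dict: "time_s": time; "qpos": joint angles; "joint_vel": joint speeds; "tau": joint torques, N m; "ee_pos": TCP position; "eef_rot": TCP orientation; "force": force on the tool from outside, world axes, zero at the start; "moment": the same for the moment, N m; "grip_width": finger opening in m.
Only numpy, scipy, OpenCV 4.12 (cv2) and the standard library are available. Lean on these libraries where they do the work, as an engineer would, in place of code of your own. Each camera call takes 0.05 s, during which the arm holds its last target.

TASK

Lock out the solvent valve: push one of the two black posts sideways to turn the yellow disc until its slot lines up with the steel bar, then push the bar by its red plate through the slot until it is fully home against the guide, and leave it there. Only push with the fingertips; do not lift the bar out of its rail, and leave the beaker, the vial and the screwdriver where they are.

Things in the scene. Friction and masses are not known exactly. Their poses are not given: they have to be found in the camera images.
- lockout: Fixed valve lockout unit on a grey base plate, 360 x 104 x 12 mm, x from -274 to +86 mm. Origin: under the disc's axis, on the worktop. Its x axis is the way the bar is pushed, along the centreline y = 0; z up. An aluminium rail (x -265 to -67 mm, 34 mm wide) carries the bar in an open trough 15 mm wide: floor 50 mm, wall tops 58 mm above the worktop.
- guide (a point): Centre of the rear face of the guide, which the red plate meets when home. The guide is a dark bridge over the rail just before the disc, x -97 to -67 mm in the unit's frame, 32 mm wide, top 86 mm above the worktop; the bar runs under it.
- keeper (a point): Top centre of the keeper, the dark block beyond the disc that takes the bar's nose: x 52 to 80 mm in the unit's frame, 41 mm wide, top 79 mm above the worktop.
- disc (a joint): Angle (rad, counter-clockwise from above) of the yellow disc about the unit's z axis; the slot's direction from the unit's +x. At 0 and at 3.14 the slot lines up with the bar; either will do. Starts at 0.7 to 2.44, stops at -0.35 and 3.5, stays where left (0.08 N m friction). Disc 90 mm across, 36 to 66 mm above the worktop; slot 18 mm wide, right across its top, floor at 48.5 mm.
- post_a (a point): Top centre of one turning post of the disc: upright black post 12 mm in diameter, 35 mm from the disc's axis, from the disc's face (66 mm) to 108 mm above the worktop. In the unit's frame it stands at the disc's angle minus 90 degrees, so at the start it is on the keeper's side.
- post_b (a point): Top centre of the other, equal post, opposite post_a across the slot (disc's angle plus 90 degrees); at the start on the bar's side.
- bar: Loose steel bar, 12 mm wide, 14 high, 174 long, about 0.2 kg, lying in the trough; slides with 1 to 3 N. Origin: underside, mid-length; x to its round nose (+87 mm). Its rear end (x -87 to -75) carries the red plate, 26 mm wide, 9.5 to 35.5 mm above the underside. Starts with the nose 13 to 40 mm short of the disc; home, this origin is at x = -22 mm in the unit's frame.
- bar_nose (a point): Tip of the bar's round nose, mid-height. Home, it is at x = +65 mm in the unit's frame, inside the keeper.
- bar_plate (a point): Centre of the red plate's rear face, the face to push (23 mm above the bar's underside). Home, it is at x = -109 mm in the unit's frame.
- beaker: Loose empty glass beaker, 44 mm in diameter, 55 mm high, standing beside the unit. Origin: centre of its underside.
- vial: Loose small glass vial with a red cap, 12 mm in diameter, 33 mm high, standing beside the unit. Origin: centre of its underside.
- tool: Loose screwdriver with a yellow handle, 182 mm long, 25 mm wide, lying beside the unit. Origin: centre of its underside.

How it is judged:
On the way:
1. the disc's slot is lined up with the bar (within 0.2 rad) while the bar is not yet through ((value of joint disc between -0.2 and 0.2 rad or value of joint disc between 2.9416 and 3.3416 rad) and x of bar_nose in the frame of lockout below -0.02 m), for 0.1 s.
At the end, for the whole second after the job is handed in: The bar lies at rest in its rail, through the disc's slot and in the keeper, its plate within 4 mm of the bridge; the slot is within 0.12 rad of the bar's direction ((value of joint disc between -0.12 and 0.12 rad or value of joint disc between 3.0216 and 3.2616 rad) and x of bar_nose in the frame of lockout between 0.061 and 0.07 m and y of bar_nose in the frame of lockout between -0.008 and 0.008 m and z of bar_nose in the frame of lockout below 0.064 m and angle between the x axis of bar and the x axis of lockout, either way round below 0.08 rad and linear speed of bar below 0.01 m/s); the robot touches nothing.
It fails at once if the bar is lifted out of its rail or tipped (height (world z) of bar above 0.065 m or angle between bar's own z axis and vertical above 0.2 rad).
It fails at once if the glass beaker is moved by more than 20 mm or tipped (distance of beaker from where it was at the start of the episode above 0.02 m or angle between beaker's own z axis and vertical above 0.5 rad).
It fails at once if the red-capped vial is moved by more than 20 mm or tipped (distance of vial from where it was at the start of the episode above 0.02 m or angle between vial's own z axis and vertical above 0.5 rad).
It fails at once if the screwdriver is moved by more than 20 mm (distance of tool from where it was at the start of the episode above 0.02 m).
It also fails if it takes over 51 s, if anything falls off the work surface, if the arm or the gripper's body presses on something with over 40 N, if the wrist force passes 120 N, or if a joint passes its speed limit or range.

## Working session

There is one attempt and no reset: what is moved stays moved. The work goes in short steps, Python scripts to look and compute and a tool call to move; the robot and the scene stay as the last step left them, time stands still between calls to the robot, and variables do not carry over. Pictures are saved under pics/ and viewed, and the job is handed in when it is done.

Besides the shell and the picture viewer there is one more tool, called after "Request:" in YAML: its name, and indented under it one key for each argument. arm_command: Moves the arm, as the interface text tells. Its arguments: {"type":"object","properties":{"plan":{"type":"array"},"newtons":{"type":"number"}},"required":["plan"]}

```bash
mkdir -p pics; cat > h.py <<'E'
import numpy as np, cv2
from station import sensors, vision, job
def cam(n):
    p=vision.camera_params(n); R,_=cv2.Rodrigues(np.array(p['rvec'],float)); return np.array(p['intrinsics']),R,np.array(p['tvec'],float).ravel()
def ray(n,at):
    K,R,t=cam(n); v=np.array([(at[1]-K[0,2])/K[0,0],(at[0]-K[1,2])/K[1,1]])
    if n=='wrist':
        r=np.linalg.norm(v); d=np.array([*(v/r*np.sin(r)),np.cos(r)])
    else: d=np.array([*v,1.])
    return -R.T@t, R.T@d
def onz(n,at,z):
    o,d=ray(n,at); return o+d*(z-o[2])/d[2]
def tri(obs):
    A=0;b=0
    for n,at in obs:
        o,d=ray(n,at); d=d/np.linalg.norm(d); P=np.eye(3)-np.outer(d,d); A=A+P; b=b+P@o
    return np.linalg.solve(A,b)
def proj(n,X):
    K,R,t=cam(n); c=R@np.array(X)+t
    return (K[1,1]*c[1]/c[2]+K[1,2],K[0,0]*c[0]/c[2]+K[0,2])
E
python3 - <<'E'
from h import *
np.set_printoptions(precision=4,suppress=True)
print(sensors.get_obs())
for n in ['scene','top','wrist']:
    cv2.imwrite(f'pics/{n}0.png',vision.camera(n))
    print(n,-cam(n)[1].T@cam(n)[2])
Z=dict(guide=.07,keeper=.079,post_a=.108,post_b=.108,bar_nose=.057,bar_plate=.073,beaker=0,vial=0,tool=0,lockout=0,bar=.05)
for k,z in Z.items():
    for n in ['scene','top']:
        for d in vision.pinpoint(k,n)[:2]:
            print(k,n,d['at'],round(d['confidence'],2),onz(n,d['at'],z))
E
```

```text
{'time_s': 0.0, 'qpos': array([-1.3256,  0.3005,  1.5216,  0.    ,  1.3207, -0.0666]), 'joint_vel': array([ 0.0003, -0.    ,  0.0004,  0.0016,  0.0029, -0.0005]), 'tau': array([  0.0023, -53.1805, -35.2737,   0.0709,   0.0244,  -0.0001]), 'ee_pos': array([ 0.1687, -0.5234,  0.4041]), 'eef_rot': array([-3.1404, -0.0001,  0.3118]), 'force': array([-1.0981,  0.0141, -0.6122]), 'moment': array([-0.0087,  0.0019,  0.0051]), 'grip_width': 0.09399420504842917}
scene [-0.0187  0.7593  0.5451]
top [0.3906 0.214  0.9587]
wrist [ 0.2343 -0.503   0.3832]
guide scene [193.5, 305.6] 0.61 [0.5235 0.1742 0.07  ]
guide top [202.8, 321.6] 0.63 [0.5183 0.1794 0.07  ]
guide top [196.1, 256.7] 0.19 [0.5295 0.3331 0.07  ]
keeper scene [157.0, 333.9] 0.83 [0.5701 0.0242 0.079 ]
keeper top [183.2, 383.9] 0.75 [0.5687 0.0325 0.079 ]
post_a scene [149.0, 323.7] 0.93 [0.576  0.0527 0.108 ]
post_a scene [165.2, 326.3] 0.7 [0.5222 0.1092 0.108 ]
post_a top [178.6, 372.5] 0.72 [0.5728 0.065  0.108 ]
post_b scene [149.0, 323.7] 0.93 [0.576  0.0527 0.108 ]
post_b scene [165.2, 326.3] 0.7 [0.5222 0.1092 0.108 ]
post
[... 229 characters left out ...]
te scene [233.6, 276.2] 0.81 [0.4694 0.3127 0.073 ]
bar_plate top [223.5, 256.7] 0.55 [0.4644 0.3296 0.073 ]
beaker scene [203.4, 277.6] 0.64 [0.624  0.1593 0.    ]
beaker top [169.9, 329.2] 0.59 [0.6151 0.1591 0.    ]
vial scene [223.2, 270.0] 0.48 [0.5814 0.2253 0.    ]
vial scene [201.5, 325.2] 0.43 [0.5454 0.0869 0.    ]
vial top [180.6, 300.7] 0.39 [0.5843 0.2319 0.    ]
tool scene [258.2, 245.4] 0.69 [0.5346 0.3366 0.    ]
tool top [198.4, 256.2] 0.88 [0.5344 0.3435 0.    ]
lockout scene [201.9, 325.2] 0.83 [0.5443 0.0882 0.    ]
lockout top [197.8, 356.5] 0.59 [0.5441 0.0871 0.    ]
bar scene [222.2, 297.3] 0.83 [0.4878 0.2393 0.05  ]
bar top [217.8, 293.1] 0.91 [0.4826 0.2463 0.05  ]
```

```bash
python3 - <<'E'
import cv2
t=cv2.imread('pics/top0.png');s=cv2.imread('pics/scene0.png')
print(cv2.imwrite('pics/t0z.png',cv2.resize(t[130:260,220:420],None,fx=4,fy=4,interpolation=2)))
cv2.imwrite('pics/s0z.png',cv2.resize(s[120:300,200:400],None,fx=3.3,fy=3.3,interpolation=2))
E
```

```text
True
```

View pics/t0z.png

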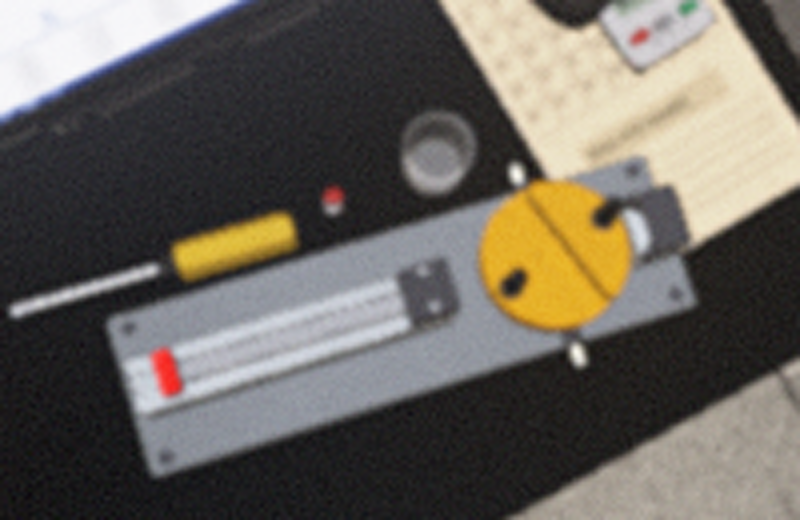

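View pics/s0z.png

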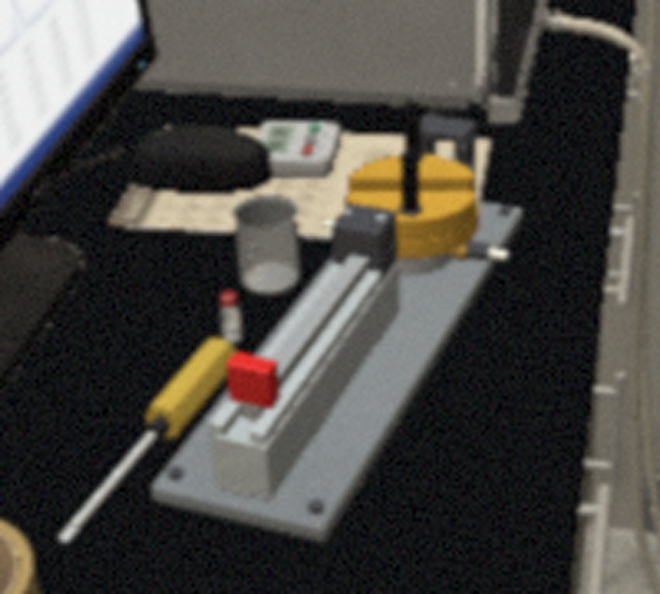

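View pics/top0.png

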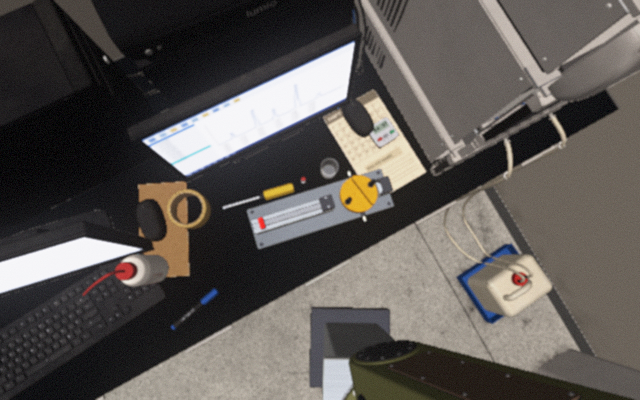

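```bash
python3 - <<'E'
from h import *
np.set_printoptions(precision=4,suppress=True)
f=lambda n,x,y: (130+y/4,220+x/4) if n=='top' else (120+y/3.3,200+x/3.3)
c=[onz('top',f('top',*p),.012) for p in [(107,320),(155,475),(697,305),(645,155)]]
L=[(-.274,.052),(-.274,-.052),(.086,-.052),(.086,.052)]
A=np.array(c)[:,:2];B=np.array(L)
Bc=B-B.mean(0);Ac=A-A.mean(0)
th=np.arctan2((Bc[:,0]*Ac[:,1]-Bc[:,1]*Ac[:,0]).sum(),(Bc*Ac).sum());R=np.array([[np.cos(th),-np.sin(th)],[np.sin(th),np.cos(th)]])
o=A.mean(0)-R@B.mean(0);print('th',th,np.degrees(th),'o',o, 'res',A-(B@R.T+o))
for n,p in [('top',(604,207)),('top',(508,291)),('top',(556,254)),('top',(162,372)),('top',(440,152)),('top',(333,197)),('top',(428,290)),('top',(665,222)),('top',(290,230)),('top',(177,262))]:
  for z in (.108,.066,.086,.079,.012):
    w=onz(n,f(n,*p),z);print(p,z,w[:2],R.T@(w[:2]-o))
for n,z in (('post_a',.108),):
  for cam_ in('top','scene'):
    for d in vision.pinpoint(n,cam_):
      w=onz(cam_,d['at'],z);print(n,cam_,R.T@(w[:2]-o),d['confidence'])
for k in ['guide','keeper','bar_plate','bar_nose','lockout','bar']:
  p=tri([(m,vision.pinpoint(k,m)[0]['at']) for m in('top','scene')]); print(k,p,R.T@(p[:2]-o))
E
```

```text
th -1.2372061502204645 -70.88669079526115 o [0.5441 0.089 ] res [[-0.0009 -0.001 ]
 [ 0.002  -0.0013]
 [ 0.0004  0.0014]
 [-0.0014  0.0009]]
(604, 207) 0.108 [0.5653 0.0684] [0.0264 0.0133]
(604, 207) 0.066 [0.5739 0.0612] [0.036  0.0191]
(604, 207) 0.086 [0.5698 0.0646] [0.0314 0.0163]
(604, 207) 0.079 [0.5712 0.0634] [0.033  0.0173]
(604, 207) 0.012 [0.585 0.052] [0.0483 0.0265]
(508, 291) 0.108 [0.5147 0.123 ] [-0.0418 -0.0166]
(508, 291) 0.066 [0.5209 0.1185] [-0.0355 -0.0123]
(508, 291) 0.086 [0.5179 0.1207] [-0.0385 -0.0143]
(508, 291) 0.079 [0.519  0.1199] [-0.0375 -0.0136]
(508, 291) 0.012 [0.5287 0.1127] [-0.0275 -0.0067]
(556, 254) 0.108 [0.537  0.0958] [-0.0088 -0.0045]
(556, 254) 0.066 [0.5442 0.09  ] [-0.0009  0.0004]
(556, 254) 0.086 [0.5407 0.0928] [-0.0047 -0.0019]
(556, 254) 0.079 [0.542  0.0918] [-0.0034 -0.0011]
(556, 254) 0.012 [0.5535 0.0825] [0.0092 0.0068]
(162, 372) 0.108 [0.4629 0.3166] [-0.2417 -0.0022]
(162, 372) 0.066 [0.4664 0.3217] [-0.2453  0.0028]
(162, 372) 0.086 [0.4647 0.3193] [-0.2436  0.0004]
(162, 372) 0.079 [0.4653 0.3201] [-0.2442  0.0013]
(162
[... 1266 characters left out ...]
2]
(290, 230) 0.012 [0.5634 0.2519] [-0.1476  0.0716]
(177, 262) 0.108 [0.5254 0.3111] [-0.216   0.0551]
(177, 262) 0.066 [0.5321 0.3159] [-0.2184  0.063 ]
(177, 262) 0.086 [0.5289 0.3136] [-0.2173  0.0592]
(177, 262) 0.079 [0.53   0.3144] [-0.2177  0.0605]
(177, 262) 0.012 [0.5406 0.3221] [-0.2214  0.0731]
post_a top [0.032  0.0192] 0.72
post_a scene [0.0447 0.0183] 0.93
post_a scene [-0.0263 -0.0141] 0.7
guide [0.5178 0.1798 0.0747] [-0.0944  0.0049]
keeper [0.5663 0.0322 0.0834] [0.0609 0.0024]
bar_plate [0.4607 0.3256 0.0846] [-0.2509 -0.0013]
bar_nose [0.529  0.1551 0.0493] [-0.0675  0.0074]
lockout [ 0.5445  0.0873 -0.0005] [ 0.0017 -0.0001]
bar [0.4817 0.2459 0.0561] [-0.1687 -0.0075]
```

View pics/scene0.png

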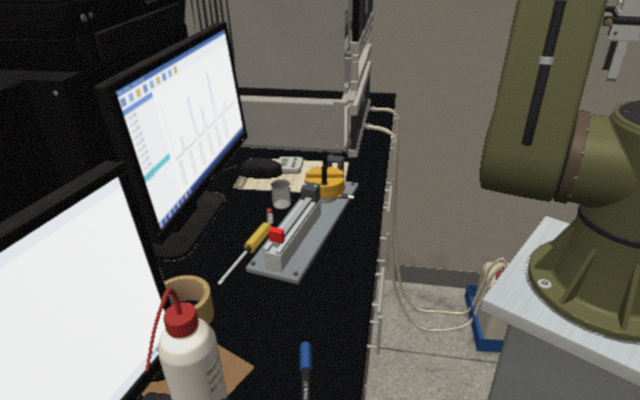

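View pics/wrist0.png

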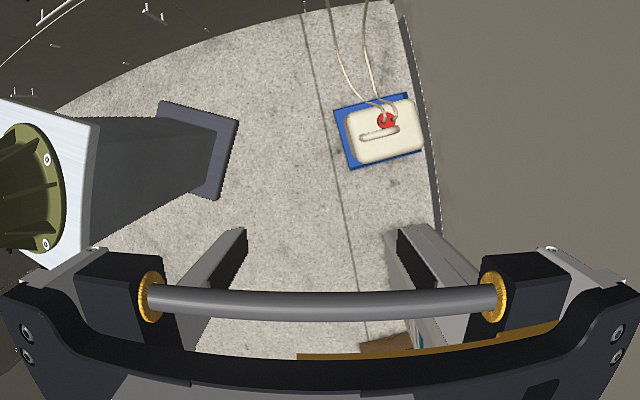

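```bash
python3 - <<'E'
from h import *
np.set_printoptions(precision=3,suppress=True)
for nm,n,at,zs in [('mon low right corner','top',(80,352),(0,.1,.2)),('mon low left','top',(175,190),(0,.1,.2)),('mon low mid','top',(133,260),(0,.1,.2)),('box corner','top',(172,438),(0,.05)),('box left up','top',(40,362),(0,.1,.3)),('box right','top',(95,600),(0,.1,.3)),('tape','top',(205,188),(0,.03)),('edge','top',(205,440),(0,)),('tubecorner sc','scene',(155,352),(0,.1))]:
  for z in zs: print(nm,z,onz(n,at,z))
E
```

```text
mon low right corner 0 [0.864 0.103 0.   ]
mon low right corner 0.1 [0.815 0.115 0.1  ]
mon low right corner 0.2 [0.765 0.126 0.2  ]
mon low left 0 [0.589 0.514 0.   ]
mon low left 0.1 [0.569 0.483 0.1  ]
mon low left 0.2 [0.548 0.451 0.2  ]
mon low mid 0 [0.707 0.342 0.   ]
mon low mid 0.1 [0.674 0.329 0.1  ]
mon low mid 0.2 [0.641 0.315 0.2  ]
box corner 0 [ 0.619 -0.127  0.   ]
box corner 0.05 [ 0.607 -0.109  0.05 ]
box left up 0 [0.981 0.077 0.   ]
box left up 0.1 [0.92  0.092 0.1  ]
box left up 0.3 [0.796 0.12  0.3  ]
box right 0 [ 0.852 -0.582  0.   ]
box right 0.1 [ 0.804 -0.499  0.1  ]
box right 0.3 [ 0.707 -0.333  0.3  ]
tape 0 [0.512 0.513 0.   ]
tape 0.03 [0.508 0.504 0.03 ]
edge 0 [ 0.532 -0.13   0.   ]
tubecorner sc 0 [ 0.639 -0.139  0.   ]
tubecorner sc 0.1 [0.518 0.025 0.1  ]
```

Request:
arm_command:
  plan: [1, 0.5, 1, 0, 0.477, 1, 0.5, 1, 0, 0.477, 1, 0.5, 1, 0, 0.477, 1, 0.5, 1, 0, 0.477, 1, 0.5, 1, 0, 0.477, 1, 0.5, 1, 0, 0.477, 1, 0.5, 1, 0, 0.477, 1, 0.5, 1, 0, 0.477, 1, 0.5, 1, 0, 0.477, 1, 0.5, 1, 0, 0.477, 1, 0.5, 1, 0, 0.477, 1, 0.5, 1, 0, 0.477]
  newtons: 20

```text
time_s: 3.15
ee_pos: [0.3685, -0.1242, 0.4046]
eef_rot: [-3.142, 0.0, 1.31]
force: [1.0, 0.0, -0.1]
grip_width: 0.0021
```

```bash
cat >> h.py <<'E'
TH=-1.2372; O=np.array([.5441,.089]); RU=np.array([[np.cos(TH),-np.sin(TH)],[np.sin(TH),np.cos(TH)]])
def U(u): return RU@np.array(u)+O
def iU(w): return RU.T@(np.array(w)[:2]-O)
E
python3 - <<'E'
from h import *
o=sensors.get_obs();print(o['time_s'],o['ee_pos'],o['eef_rot'],o['grip_width'],o['qpos'])
d=np.array([np.cos(np.radians(-34)),np.sin(np.radians(-34))])
pb=lambda a:.035*np.array([np.cos(a),np.sin(a)])
for a,g in [(202,.024),(202,.014)]+[(x,.014) for x in (214,225,236,247,258,265,270)]:
    u=pb(np.radians(a))-g*d; print(a,g,u,U(u))
cv2.imwrite('pics/w1.png',vision.camera('wrist'))
E
```

```text
3.15 [ 0.36845091 -0.1241926   0.40464677] [-3.14155111e+00  1.91773581e-04  1.30992443e+00] 0.0020785197904687755 [-4.19341692e-01 -6.97633774e-02  1.93327163e+00 -2.04630132e-04
  1.27809517e+00 -1.58410741e-01]
202 0.024 [-0.05234834  0.0003094 ] [0.52725123 0.13856373]
202 0.014 [-0.04405796 -0.00528253] [0.52468221 0.12889936]
214 0.014 [-0.04062284 -0.01174305] [0.51970266 0.12353816]
225 0.014 [-0.03635526 -0.01692004] [0.51620847 0.11781068]
236 0.014 [-0.03117828 -0.02118761] [0.51387133 0.11152171]
247 0.014 [-0.02528212 -0.02438897] [0.51277712 0.10490233]
258 0.014 [-0.01888344 -0.02640647] [0.51296605 0.09819579]
265 0.014 [-0.01465698 -0.02703811] [0.51375315 0.0939955 ]
270 0.014 [-0.01160653 -0.0271713 ] [0.51462615 0.09106961]
```

Request:
arm_command:
  plan: [1, 0.397, 0.6575, 0, 0, 1, 0.397, 0.6575, 0, 0, 1, 0.397, 0.6575, 0, 0, 1, 0.397, 0.6575, 0, 0, 1, 0.397, 0.6575, 0, 0, 1, 0.397, 0.6575, 0, 0, 1, 0.397, 0.6575, 0, 0, 1, 0.397, 0.6575, 0, 0]

```text
time_s: 4.0
ee_pos: [0.5281, 0.139, 0.4039]
eef_rot: [-3.14, 0.001, 1.311]
force: [0.3, -0.6, -0.2]
grip_width: 0.0005
```

```bash
python3 - <<'E'
from h import *
np.set_printoptions(precision=4,suppress=True)
o=sensors.get_obs();print(o['time_s'],o['ee_pos'],o['eef_rot'],o['force'])
cv2.imwrite('pics/w2.png',vision.camera('wrist'))
Z=dict(guide=.07,keeper=.079,post_a=.108,bar_plate=.073)
for k,z in Z.items():
    for d in vision.pinpoint(k,'wrist')[:3]:
        w=onz('wrist',d['at'],z);print(k,d['at'],round(d['confidence'],2),w,iU(w))
E
```

```text
4.0 [0.5281 0.139  0.4039] [-3.1405  0.0007  1.3106] [ 0.345  -0.5745 -0.2458]
guide [160.9, 301.4] 0.56 [0.5164 0.1761 0.07  ] [-0.0914  0.0024]
keeper [43.1, 218.8] 0.2 [0.468  0.3188 0.079 ] [-0.242   0.0033]
post_a [226.3, 327.2] 0.71 [0.5266 0.1142 0.108 ] [-0.0296 -0.0083]
post_a [267.5, 383.1] 0.67 [0.5694 0.0574 0.108 ] [0.0381 0.0135]
bar_plate [43.3, 220.4] 0.93 [0.4681 0.3206 0.073 ] [-0.2437  0.0041]
```

View pics/w2.png

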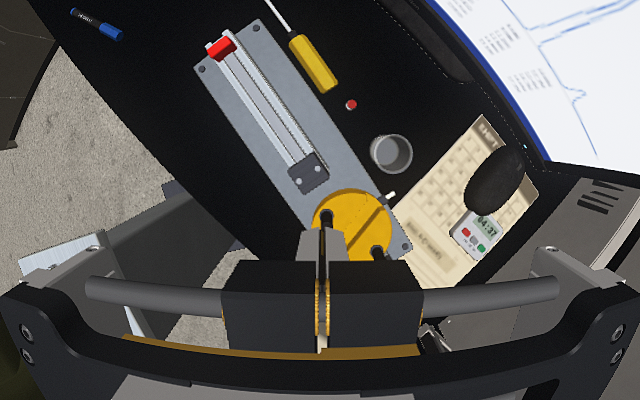

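Request:
arm_command:
  plan: [1, 0, 0, -0.1, 0, 1, 0, 0, -0.2, 0, 1, 0, 0, -0.285, 0, 1, 0, 0, -0.285, 0, 1, 0, 0, -0.285, 0]

```text
time_s: 4.75
ee_pos: [0.5277, 0.139, 0.2919]
eef_rot: [3.141, -0.0, 1.31]
force: [0.4, -1.1, 0.1]
grip_width: 0.0004
```

```bash
python3 - <<'E'
from h import *
np.set_printoptions(precision=4,suppress=True)
o=sensors.get_obs();print(o['time_s'],o['ee_pos'],o['eef_rot'],o['force'])
cv2.imwrite('pics/w3.png',vision.camera('wrist')[120:,180:480])
for n in ('top','scene'):
  im=vision.camera(n); c=im[130:260,260:440] if n=='top' else im[90:230,240:420]
  cv2.imwrite(f'pics/{n}3.png',cv2.resize(c,None,fx=4,fy=4,interpolation=2))
a=cv2.imread('pics/top3.png');b=cv2.imread('pics/w3.png');b=cv2.resize(b,None,fx=1.9,fy=1.9)
cv2.imwrite('pics/w3.png',b)
E
```

```text
4.75 [0.5277 0.139  0.2919] [ 3.1411 -0.0002  1.3101] [ 0.4352 -1.0701  0.141 ]
```

View pics/w3.png

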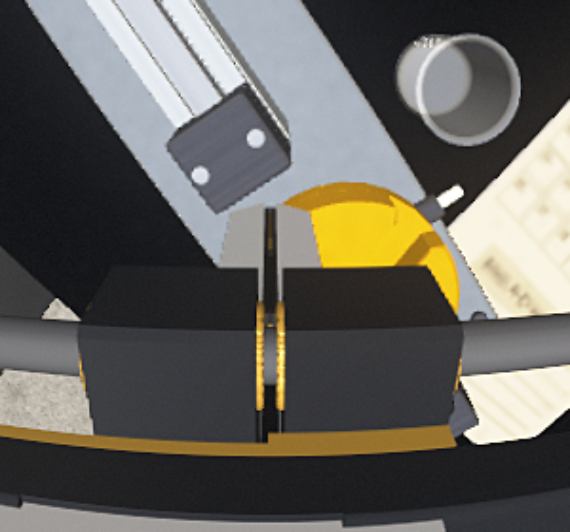

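View pics/scene3.png

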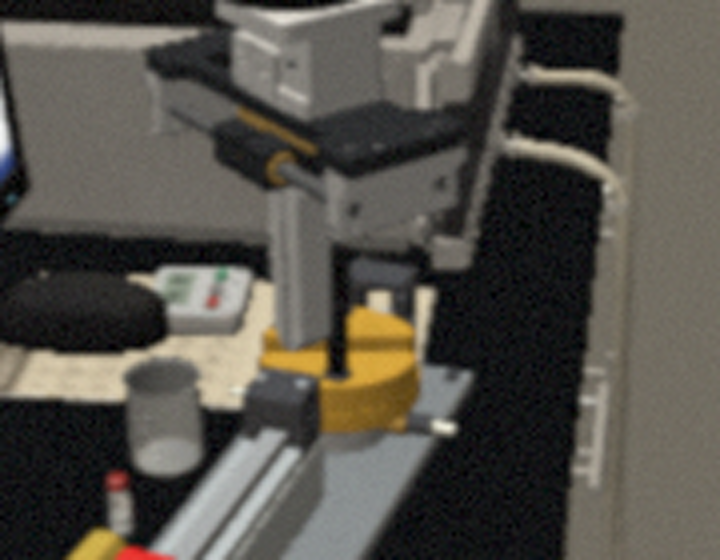

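View pics/top3.png

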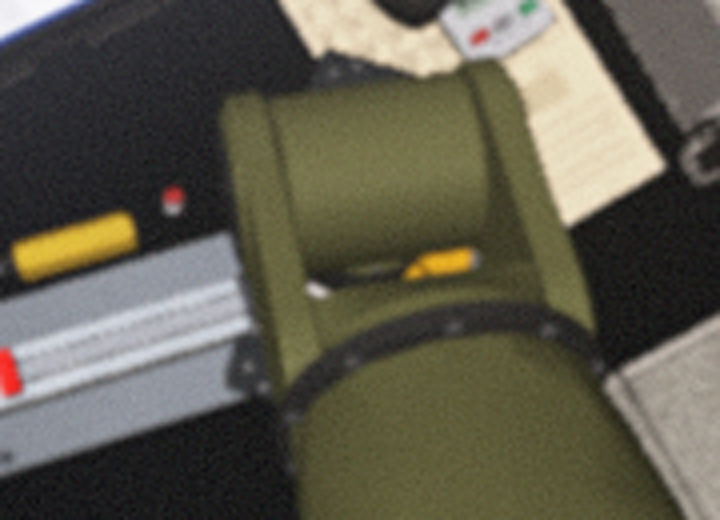

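Request:
arm_command:
  plan: [1, -0.004, -0.012, 0, 0, 1, -0.008, -0.025, 0, 0, 1, -0.014, -0.032, 0, 0, 1, -0.02, -0.039, 0, 0, 1, -0.025, -0.046, 0, 0, 1, -0.029, -0.053, 0, 0, 1, -0.032, -0.061, 0, 0, 1, -0.035, -0.069, 0, 0, 1, -0.037, -0.077, 0, 0, 1, -0.0375, -0.085, 0, 0, 1, -0.0375, -0.094, 0, 0, 1, -0.037, -0.102, 0, 0, 1, -0.037, -0.102, 0, 0, 1, -0.037, -0.102, 0, 0]

```text
time_s: 6.3
ee_pos: [0.5128, 0.0984, 0.2906]
eef_rot: [3.141, 0.0, 1.311]
force: [-0.1, -0.1, -0.2]
grip_width: 0.0004
```

```bash
cat > look.py <<'E'
import sys
from h import *
np.set_printoptions(precision=4,suppress=True)
k=sys.argv[1]
o=sensors.get_obs();print(o['time_s'],o['ee_pos'],o['eef_rot'],o['force'])
w=vision.camera('wrist')[120:,180:480]; s=vision.camera('scene')[100:220,260:400]
w=cv2.resize(w,(430,400)); s=cv2.resize(s,(370,317),interpolation=2)
im=np.zeros((400,800,3),np.uint8); im[:,:430]=w; im[:317,430:]=s
cv2.imwrite(f'pics/{k}.png',im)
for d in vision.pinpoint('post_a','scene')[:3]:
    x=onz('scene',d['at'],.108);print('post scene',d['at'],d['confidence'],iU(x))
for d in vision.pinpoint('post_a','wrist')[:3]:
    x=onz('wrist',d['at'],.108);print('post wrist',d['at'],d['confidence'],iU(x))
E
python3 look.py l4
```

```text
6.3 [0.5128 0.0984 0.2906] [3.1413 0.0005 1.3106] [-0.1143 -0.0996 -0.2372]
post scene [155.9, 310.7] 0.65 [0.0036 0.0327]
post scene [164.7, 338.7] 0.63 [-0.0159 -0.0376]
post wrist [228.1, 439.1] 0.92 [0.008  0.0373]
```

View pics/l4.png

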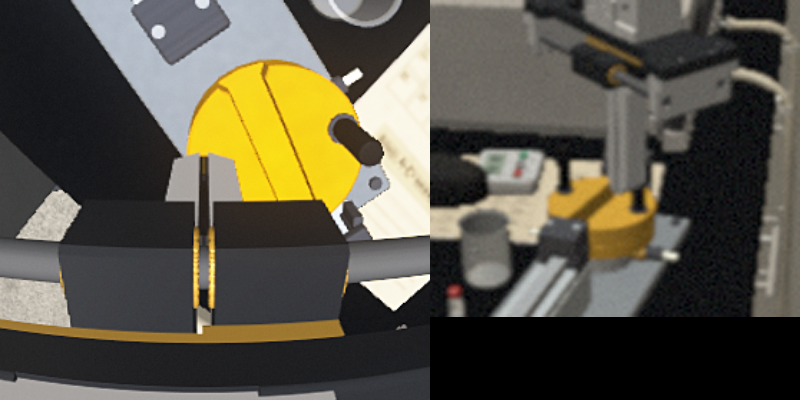

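```bash
cat >> look.py <<'E'
w=vision.camera('wrist'); cv2.imwrite(f'pics/{k}w.png',cv2.resize(w[140:280,280:460],None,fx=4.4,fy=4.2,interpolation=2))
E
python3 look.py l5
```

```text
6.5 [0.5128 0.0987 0.2906] [3.1416 0.0002 1.3109] [-0.1932  0.4293 -0.2234]
post scene [151.9, 307.9] 0.64 [0.02   0.0459]
post scene [163.2, 340.2] 0.56 [-0.0085 -0.0383]
post wrist [230.4, 439.9] 0.76 [0.0095 0.0371]
```

View pics/l5w.png

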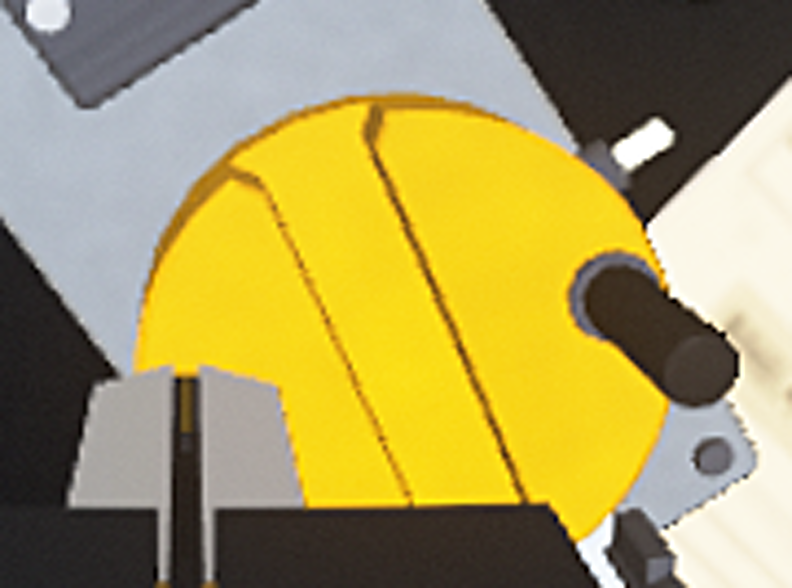

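```bash
cat > ang.py <<'E'
from h import *
def f(x,y): return (140+y/4.2,280+x/4.4)
def a(p,q,z):
    P=onz('wrist',f(*p),z);Q=onz('wrist',f(*q),z); v=RU.T@(Q-P)[:2]; return np.degrees(np.arctan2(v[1],v[0])).round(2), iU(P).round(4),iU(Q).round(4)
E
python3 - <<'E'
from ang import *
for n,p,q,z in [('slotL',(262,185),(410,500),.066),('slotR',(370,140),(525,500),.066),('slotRlow',(370,140),(525,500),.0485),('plateR',(490,10),(578,150),.012),('plateL',(0,220),(110,365),.012),('guide',(90,105),(255,0),.086)]: print(n,a(p,q,z))
for q in [(615,290),(700,370)]: print(iU(onz('wrist',f(*q),.066 if q[0]==615 else .108)))
E
```

```text
slotL (np.float64(-9.24), array([-0.0379,  0.0008]), array([ 0.0218, -0.009 ]))
slotR (np.float64(-9.51), array([-0.0349,  0.0184]), array([0.0332, 0.007 ]))
slotRlow (np.float64(-9.51), array([-0.0314,  0.019 ]), array([0.0426, 0.0066]))
plateR (np.float64(-0.21), array([-0.0334,  0.054 ]), array([0.0006, 0.0539]))
plateL (np.float64(0.18), array([-0.0504, -0.0483]), array([-0.013 , -0.0482]))
guide (np.float64(89.81), array([-0.0644, -0.0111]), array([-0.0643,  0.0157]))
[0.00851766 0.03835391]
[0.00798075 0.03731069]
```

Request:
arm_command:
  plan: [1, 0.002, -0.007, 0, 0, 1, 0.0035, -0.014, 0, 0, 1, 0.0035, -0.014, 0, 0, 1, 0.0035, -0.014, 0, 0]

```text
time_s: 7.15
ee_pos: [0.5142, 0.0929, 0.2906]
eef_rot: [3.141, 0.0, 1.311]
force: [0.3, -0.5, 0.3]
grip_width: 0.0006
```

```bash
python3 look.py l6
```

```text
7.15 [0.5142 0.0929 0.2906] [3.1414 0.0002 1.3107] [ 0.2588 -0.4779  0.2619]
post scene [164.4, 339.9] 0.83 [-0.0139 -0.0395]
post scene [157.7, 307.7] 0.55 [-0.0065  0.0355]
post wrist [213.2, 428.4] 0.88 [0.0021 0.0356]
post wrist [295.8, 419.0] 0.35 [0.0469 0.0058]
```

View pics/l6w.png

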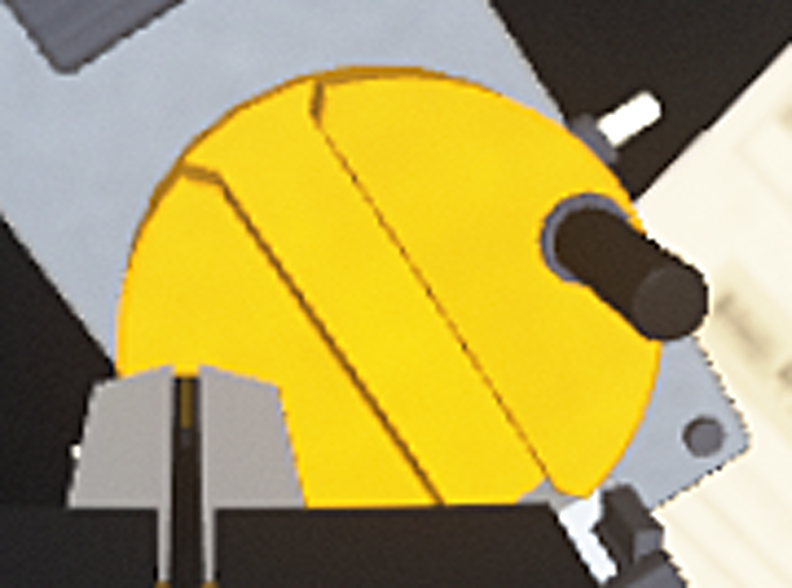

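```bash
python3 - <<'E'
from ang import *
for n,p,q,z in [('slotL',(222,183),(437,500),.066),('slotR',(316,125),(552,485),.066),('plateR',(490,10),(562,120),.012),('plateL',(0,215),(110,362),.012)]: print(n,a(p,q,z))
E
```

```text
slotL (np.float64(-0.99), array([-0.0358, -0.0046]), array([ 0.0302, -0.0057]))
slotR (np.float64(-0.48), array([-0.0356,  0.0124]), array([0.0393, 0.0118]))
plateR (np.float64(0.69), array([-0.0276,  0.0535]), array([-0.0007,  0.0538]))
plateL (np.float64(-0.18), array([-0.0454, -0.0482]), array([-0.0077, -0.0483]))
```

Request:
arm_command:
  plan: [1, 0.002, 0.007, 0, 0, 1, 0.004, 0.0145, 0, 0, 1, 0.004, 0.0145, 0.1, 0, 1, 0.004, 0.0145, 0.2, 0, 1, 0.004, 0.0145, 0.25, 0, 1, 0.004, 0.0145, 0.25, 0]

```text
time_s: 8.0
ee_pos: [0.5158, 0.0992, 0.3936]
eef_rot: [3.137, -0.002, 1.311]
force: [0.2, -0.6, -0.2]
grip_width: 0.0003
```

```bash
python3 - <<'E'
from h import *
o=sensors.get_obs();p=o['ee_pos'];print(o['time_s'],p,(U((-.275,.0015))-p[:2])/.4)
E
```

```text
8.0 [0.51584991 0.0992048  0.39362306] [-0.1509487   0.62531464]
```

Request:
arm_command:
  plan: [1, -0.151, 0.625, 0, 0.283, 1, -0.151, 0.625, 0, 0.283, 1, -0.151, 0.625, 0, 0.283, 1, -0.151, 0.625, 0, 0.283, 1, -0.151, 0.625, 0, 0.283, 1, -0.151, 0.625, 0, 0.283, 1, -0.151, 0.625, 0, 0.283, 1, -0.151, 0.625, 0, 0.283, 1, -0.151, 0.625, 0, 0.283]

```text
time_s: 8.9
ee_pos: [0.4559, 0.3477, 0.3904]
eef_rot: [-3.141, 0.0, 1.902]
force: [0.3, 0.3, -0.1]
grip_width: 0.0004
```

```bash
python3 - <<'E'
from h import *
np.set_printoptions(precision=4,suppress=True)
o=sensors.get_obs();print(o['time_s'],o['ee_pos'],o['eef_rot'],o['force'],iU(o['ee_pos']))
cv2.imwrite('pics/w7.png',vision.camera('wrist'))
s=vision.camera('scene');cv2.imwrite('pics/s7.png',s)
vision.camera('top')
for n in('top','scene','wrist'):
  for d in vision.pinpoint('bar_plate',n)[:1]:
    x=onz(n,d['at'],.073);print(n,d['at'],d['confidence'],iU(x))
E
```

```text
8.9 [0.4559 0.3477 0.3904] [-3.1412  0.0002  1.9018] [ 0.3282  0.3083 -0.1214] [-0.2733  0.0013]
top [224.3, 257.9] 0.74 [-0.2513  0.0008]
scene [235.9, 274.7] 0.75 [-0.2429  0.0022]
wrist [225.2, 321.6] 0.82 [-0.2455  0.0009]
```

View pics/w7.png

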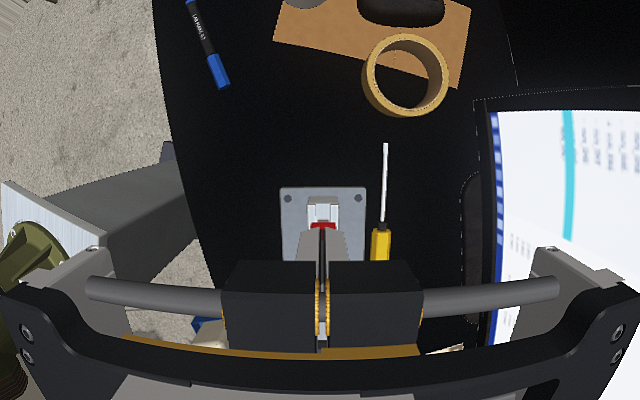

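View pics/s7.png

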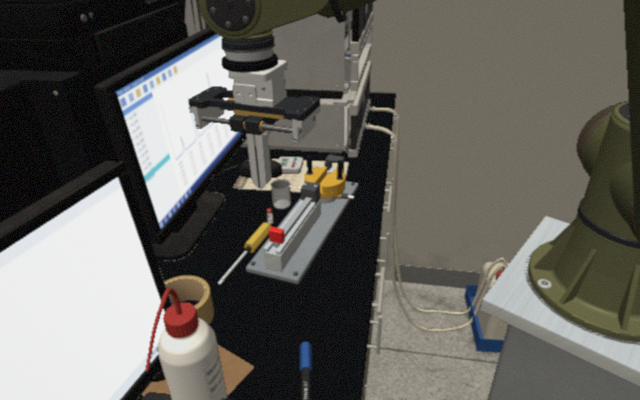

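```bash
python3 - <<'E'
from h import *
for n,a,b in [('lowleft',(177,190),(227,157)),('lowright',(88,349),(134,245)),('upleft',(139,143),(95,118)),('upright',(42,354),(28,228))]:
  for da in (0,):
    p=tri([('top',a),('scene',b)]);print(n,p,iU(p))
E
python3 -c "
import cv2;a=cv2.imread('pics/top0.png')[20:200,110:380];cv2.imwrite('pics/mon.png',cv2.resize(a,None,fx=2.9,fy=2.9))"
```

```text
lowleft [0.55958125 0.47474081 0.13570726] [-0.35940602  0.14093598]
lowright [0.77855999 0.11625808 0.11440769] [0.05101697 0.23045989]
upleft [0.57271242 0.48252062 0.3499041 ] [-0.36245722  0.15589069]
upright [0.75336469 0.14008035 0.35843998] [0.02025796 0.21445402]
```

View pics/mon.png

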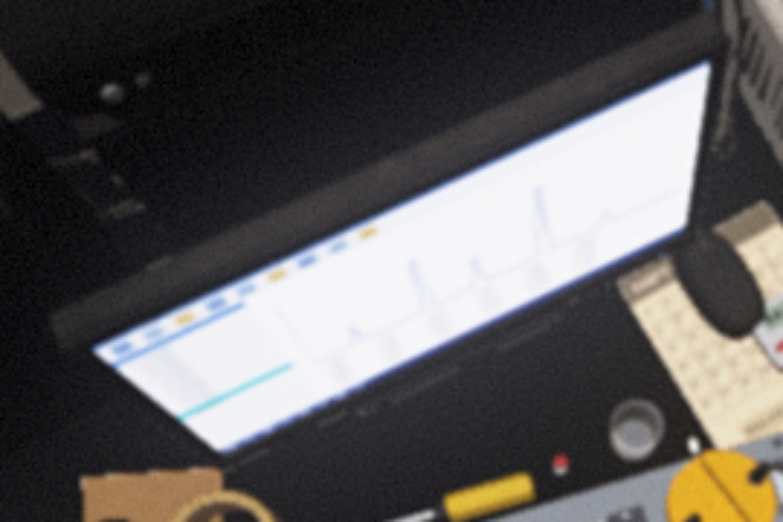

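Request:
arm_command:
  plan: [1, 0, 0, -0.1, 0, 1, 0, 0, -0.2, 0, 1, 0, 0, -0.28, 0, 1, 0, 0, -0.318, 0, 1, 0, 0, -0.318, 0, 1, 0, 0, -0.318, 0]

```text
time_s: 9.8
ee_pos: [0.4557, 0.3491, 0.2648]
eef_rot: [3.14, -0.0, 1.904]
force: [-0.0, 0.2, 0.7]
grip_width: 0.0001
```

```bash
cat > look2.py <<'E'
import sys
from h import *
np.set_printoptions(precision=4,suppress=True)
k=sys.argv[1]
o=sensors.get_obs();print(o['time_s'],o['ee_pos'],o['eef_rot'],o['force'],iU(o['ee_pos']))
s=vision.camera('scene')[120:300,220:400]; t=vision.camera('top')[130:260,220:420]
cv2.imwrite(f'pics/{k}.png',np.hstack([cv2.resize(s,(400,400),interpolation=2),cv2.resize(t,(400,400),interpolation=2)]))
for n in('top','scene'):
  for q,z in(('bar_plate',.073),('bar_nose',.057)):
   for d in vision.pinpoint(q,n)[:1]:
    x=onz(n,d['at'],z);print(q,n,d['at'],d['confidence'],iU(x))
E
python3 look2.py l8
```

```text
9.8 [0.4557 0.3491 0.2648] [ 3.14   -0.0004  1.9035] [-0.0401  0.1578  0.704 ] [-0.2747  0.0016]
bar_plate top [222.9, 258.6] 0.52 [-0.2488  0.0035]
bar_nose top [202.0, 327.7] 0.59 [-0.0781  0.0043]
bar_plate scene [236.9, 278.4] 0.67 [-0.2434 -0.0052]
bar_nose scene [196.4, 305.7] 0.33 [-0.0779  0.0125]
```

View pics/l8.png

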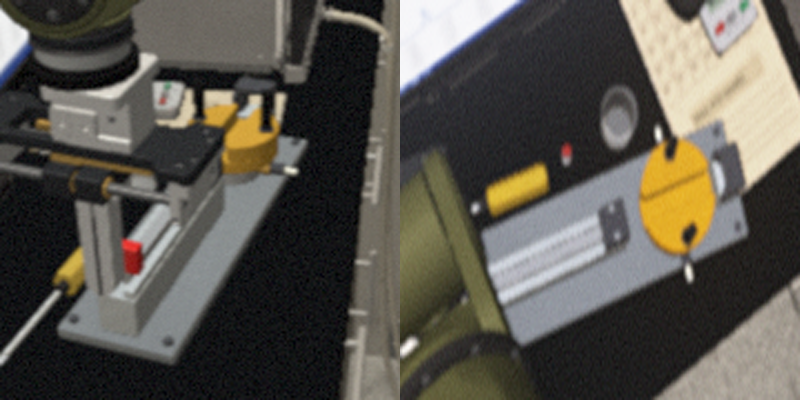

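Request:
arm_command:
  plan: [1, 0.0079, -0.0228, 0, 0, 1, 0.0158, -0.0456, 0, 0, 1, 0.0237, -0.0684, 0, 0, 1, 0.0316, -0.0912, 0, 0, 1, 0.0395, -0.114, 0, 0, 1, 0.0474, -0.1368, 0, 0, 1, 0.0553, -0.1596, 0, 0, 1, 0.0632, -0.1824, 0, 0, 1, 0.0711, -0.2052, 0, 0, 1, 0.079, -0.228, 0, 0, 1, 0.0869, -0.2508, 0, 0, 1, 0.0948, -0.2736, 0, 0, 1, 0.1027, -0.2964, 0, 0, 1, 0.1106, -0.3192, 0, 0, 1, 0.1106, -0.3192, 0, 0]

```text
time_s: 11.6
ee_pos: [0.4999, 0.2201, 0.2633]
eef_rot: [-3.141, 0.0, 1.902]
force: [0.5, 0.8, 0.3]
grip_width: 0.0006
```

```bash
python3 look2.py l9
```

```text
11.6 [0.4999 0.2201 0.2633] [-3.1412  0.0003  1.9024] [0.4754 0.7905 0.275 ] [-0.1383  0.0012]
bar_nose top [188.1, 374.8] 0.69 [0.0419 0.0026]
bar_plate scene [200.3, 301.3] 0.65 [-0.1186  0.0044]
bar_nose scene [169.7, 331.5] 0.61 [0.0491 0.0019]
```

View pics/l9.png

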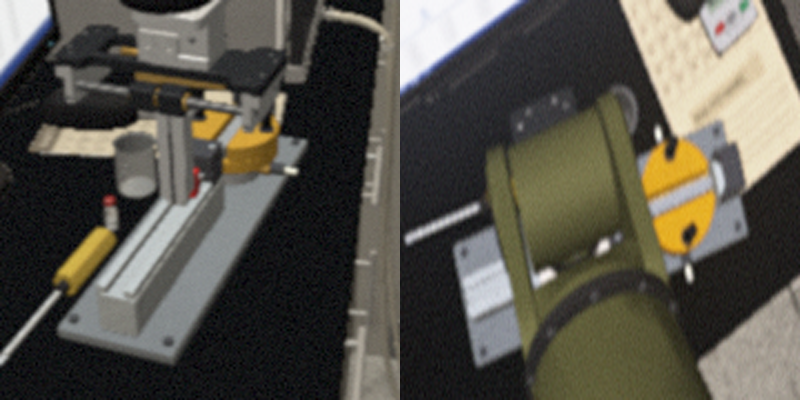

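Request:
arm_command:
  plan: [1, 0.004, -0.0115, 0, 0, 1, 0.008, -0.023, 0, 0, 1, 0.012, -0.034, 0, 0, 1, 0.0155, -0.045, 0, 0, 1, 0.0155, -0.045, 0, 0]

```text
time_s: 12.4
ee_pos: [0.506, 0.2026, 0.2634]
eef_rot: [-3.142, 0.0, 1.903]
force: [-0.3, 0.5, 0.2]
grip_width: 0.0007
```

```bash
python3 look2.py l10
```

```text
12.4 [0.506  0.2026 0.2634] [-3.1416  0.0001  1.9028] [-0.3127  0.5105  0.1759] [-0.1198  0.0012]
bar_nose top [184.9, 381.1] 0.54 [0.0592 0.0056]
bar_plate scene [195.4, 308.6] 0.53 [-0.0967 -0.0021]
bar_nose scene [165.4, 332.1] 0.49 [0.0694 0.0077]
```

View pics/l10.png

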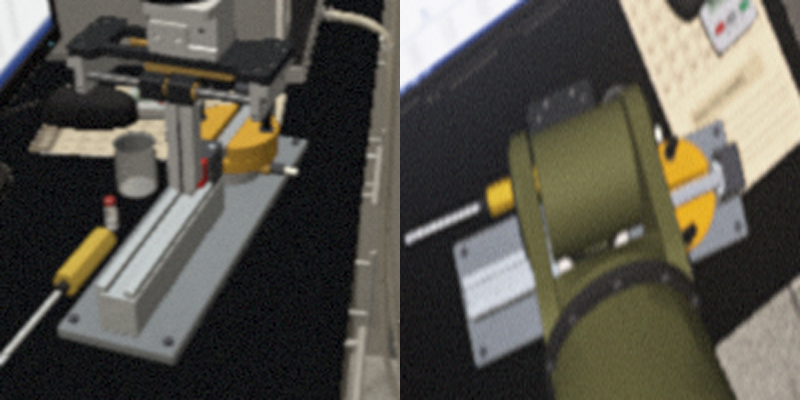

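Press on in millimetre steps until the force shows the stop.

Request:
arm_command:
  plan: [1, 0.0008, -0.0024, 0, 0, 1, 0.0016, -0.0047, 0, 0, 1, 0.0025, -0.0071, 0, 0, 1, 0.0025, -0.0071, 0, 0]

```text
time_s: 13.1
ee_pos: [0.5068, 0.2003, 0.2634]
eef_rot: [-3.141, -0.0, 1.903]
force: [-0.4, -0.9, -0.2]
grip_width: 0.0006
```

Request:
arm_command:
  plan: [1, 0.0008, -0.0024, 0, 0, 1, 0.0016, -0.0047, 0, 0, 1, 0.0016, -0.0047, 0, 0]

```text
time_s: 13.4
ee_pos: [0.5072, 0.1989, 0.2634]
eef_rot: [-3.141, -0.001, 1.904]
force: [-2.1, 6.8, -0.5]
grip_width: 0.0004
```

Request:
arm_command:
  plan: [1, 0.0008, -0.0024, 0, 0, 1, 0.0014, -0.004, 0, 0, 1, 0.0014, -0.004, 0, 0, 1, 0.0014, -0.004, 0, 0]

```text
time_s: 13.8
ee_pos: [0.5074, 0.1984, 0.2634]
eef_rot: [-3.142, -0.003, 1.904]
force: [-5.2, 17.4, -0.4]
grip_width: 0.0005
```

Request:
arm_command:
  plan: [1, -0.006, 0.018, 0, 0, 1, -0.0245, 0.071, 0, 0, 1, -0.0245, 0.071, 0, 0, 1, -0.0245, 0.071, 0.1, 0, 1, -0.0245, 0.071, 0.2, 0, 1, -0.0245, 0.071, 0.3, 0, 1, -0.12, -0.05, 0.3, 0, 1, -0.24, -0.17, 0.3, 0, 1, -0.35, -0.29, 0.3, 0, 1, -0.35, -0.41, 0.3, 0, 1, -0.35, -0.53, 0.3, 0, 1, -0.35, -0.65, 0.3, 0, 1, -0.35, -0.77, 0.3, 0, 1, -0.35, -0.77, 0.3, 0, 1, -0.35, -0.77, 0.3, 0, 1, -0.35, -0.77, 0.3, 0]

```text
time_s: 15.4
ee_pos: [0.3677, -0.1115, 0.3834]
eef_rot: [-3.141, -0.0, 1.902]
force: [0.5, 0.2, -0.1]
grip_width: 0.0003
```

```bash
python3 look2.py l11; python3 - <<'E'
from h import *
t=vision.camera('top');cv2.imwrite('pics/t11.png',cv2.resize(t[130:260,220:420],None,fx=4,fy=4,interpolation=2))
for k in('beaker','vial','tool'):
  d=vision.pinpoint(k,'top')[0];print(k,d['confidence'],onz('top',d['at'],0))
E
```

```text
15.4 [ 0.3677 -0.1115  0.3834] [-3.1414 -0.      1.9017] [ 0.4601  0.1836 -0.0855] [ 0.1317 -0.2323]
bar_plate top [198.7, 255.0] 0.56 [-0.2408  0.0608]
bar_nose top [181.6, 382.7] 0.55 [0.0657 0.0121]
bar_plate scene [192.6, 304.7] 0.87 [-0.0892  0.0094]
bar_nose scene [168.0, 332.7] 0.89 [0.0578 0.0021]
beaker 0.66 [0.61636502 0.15967676 0.        ]
vial 0.48 [0.58383666 0.23141404 0.        ]
tool 0.73 [0.53815821 0.34771554 0.        ]
```

View pics/l11.png

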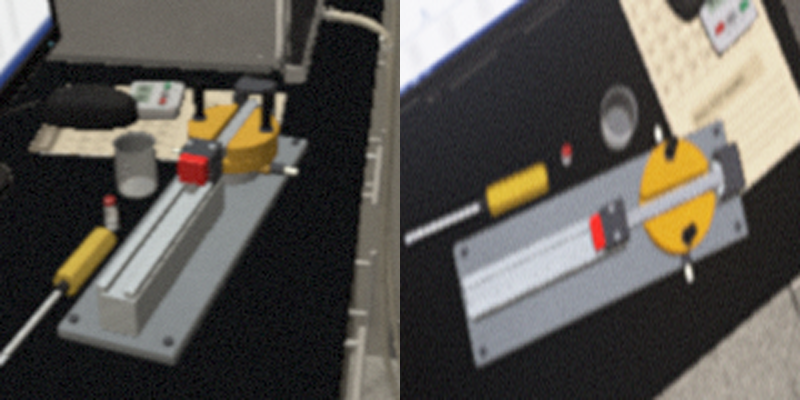

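View pics/t11.png

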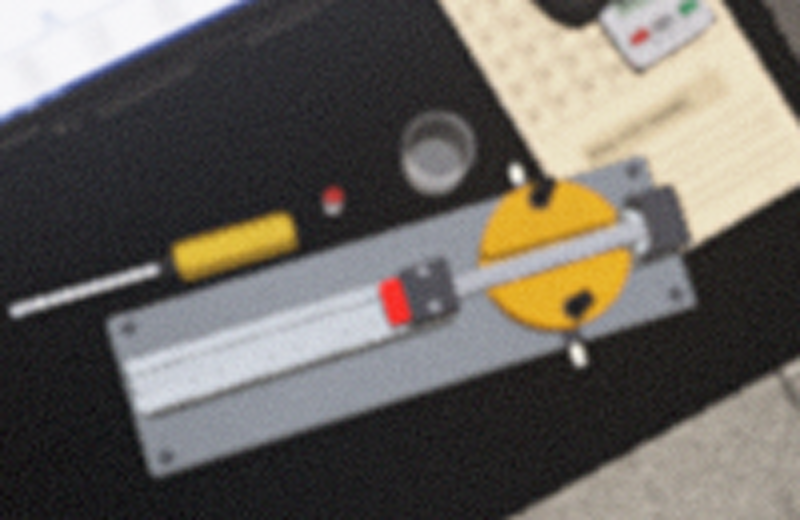

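The top picture shows the red plate flush against the guide at (395,300), with the bar through the slot and into the keeper at (665,225). The beaker, vial and screwdriver are at the same pixels as at the start. I'm handing the job in.

```bash
python3 -c "
from h import *
print(job.hand_in())"
```

```text
the job is handed in; nothing more can be done
None
```

The bar is pushed home through the disc's slot, its red plate is against the guide, and the job is handed in (no verdict is reported).

- **Disc:** I pushed post_b with the closed fingertips to turn the disc from about 1.95 rad to about 3.13 rad. The wrist picture showed the slot within about 1° of the bar.
- **Bar:** I pushed the red plate until it hit a hard stop. The force rose from about 7 N to 18 N over half a millimetre. I then backed off and moved the arm clear; the force reading was near zero.
- **Last checks:** In both the top and scene pictures the plate is flush with the guide and the bar runs through the slot into the keeper. The beaker and vial measure within about 1.5 mm of where they started. The screwdriver reads about 6 mm off, but sits at the same pixels as at the start.
- **Disagreements:** In the last look:
  - The bar-nose detector gave x of 58 and 66 mm; home is 65 mm.
  - It also put the nose 12 mm off-centre in the top view but only 2 mm in the scene view; 8 mm is allowed.
  - The plate point in the top view was clearly wrong: it landed by the screwdriver.
  - The scene view put the plate 20 mm too far forward.

  I relied on the pictures and the force at the stop instead.

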